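# Pack the cleaner bottle in the caddy and take off its safety cap

### The job

Pack the square cleaner bottle, cap still on, upright and fully down into the empty square stall of the plywood caddy, so that it cannot turn. Then press its safety cap down, twist it counterclockwise until it is free and lift it off, and finish while still holding the cap in the gripper, level and still, about 6 cm clear straight above the mouth of the bottle, which stays seated in the caddy. Leave the other things round the work where they are.

Things in the scene. Friction and masses are not known exactly. Their poses are not given: they have to be found in the camera images.
- bottle: square white plastic bottle standing loose, 0.3 to 0.6 kg, sides 56 x 56 mm, upright to 84 mm height; cap on top, 128 mm tall in all. Origin: centre of its underside, z up, x and y square to its sides. Any of the four quarter turns fits the stall. Grip it across the sides near their top (centre of the pads about 73 mm up) or by the cap.
- mouth (a point): point on the bottle's axis at the top of its neck, 110 mm above the bottle's origin, hidden by the cap at first. Neck 28 mm across with locking ledges 41 mm across; a spring plug in the mouth reaches 14 mm above this point. The shoulder under the cap is 88 mm above the bottle's origin.
- cap_top (a point): centre of the cap's top face, 34 mm above the cap's origin. To open: press straight down 4 to 6 mm (6 is the bottom; spring about 4 N at first, 9 N at the bottom), keep pressed and turn counterclockwise seen from above by 75 degrees (1.31 rad); free from about 62 to 88 degrees, where a stop ends the turn. Then it lifts straight off.
- cap: the bottle's round black ribbed push-and-turn safety cap, 50 mm across, 34 mm tall, 30 g. Origin: centre of its open underside, z up its axis. Locked, its origin is 94 mm above the bottle's, its x axis is along the bottle's x (within 0.1 rad), and it neither turns nor pulls off. Clockwise is always blocked.
- caddy: the plywood caddy, an open box fixed to the worktop, 132 mm (x) by 184 mm (y), walls 48 mm high and 6 mm thick. Origin: centre of its underside. It has three compartments; a lino block and an ink tube lie in two of them, lower than the walls; the third, square one is the empty stall.
- stall (a point): centre of the floor of the caddy's empty square stall, 4 mm above the worktop, 62 x 62 mm inside (3 mm of play on each side of the bottle), its sides along the caddy's x and y axes; its walls reach 44 mm above this point.
- baren: bystander: the baren, a round disc 105 mm across with a handle, 34 mm high overall. Origin: centre of its underside.
- drier: bystander: a small brown dropper bottle, 33 mm across, 102 mm tall. Origin: centre of its underside. Upright.
- tint_a: bystander: a round jar, 41 mm across, 105 mm tall. Origin: centre of its underside. Upright.
- tape_roll: bystander: a roll of tape lying flat, 106 mm across, 48 mm high. Origin: centre of its underside.
- cutter_u: bystander: a lino cutter with a wooden handle lying flat, 106 mm long. Origin: centre of its underside.
- block_fish: bystander: a lino printing block lying flat, 60 x 96 x 26 mm. Origin: centre of its underside.
- lid_spare: bystander: a loose black jar lid lying flat, 77 mm across, 16 mm high. Origin: centre of its underside.
Mind the look-alikes: they are no part of the job. Leave any purple look-alike of the bottle alone.

How it is judged (in metres and radians):
On the way, in this order (a step that is already met when the one before it is completed fails the run):
1. the bottle stands seated in the stall with its cap still locked on (horizontal distance between bottle and stall below 0.008 m and z of bottle in the frame of stall below 0.005 m and angle between bottle's own z axis and vertical below 0.09 rad and z of cap in the frame of bottle between 0.0922 and 0.097 m and angle between the x axis of cap and the x axis of bottle, either way round below 0.3 rad), for 0.1 s.
2. the cap is pressed down, the bottle seated (horizontal distance between bottle and stall below 0.008 m and z of bottle in the frame of stall below 0.005 m and angle between bottle's own z axis and vertical below 0.09 rad and z of cap in the frame of bottle below 0.0908 m and angle between the x axis of cap and the x axis of bottle, either way round below 0.5 rad), for 0.02 s.
3. the cap is turned out of its lock, still on the bottle, the bottle seated (horizontal distance between bottle and stall below 0.008 m and z of bottle in the frame of stall below 0.005 m and angle between bottle's own z axis and vertical below 0.09 rad and z of cap in the frame of bottle below 0.097 m and angle between the x axis of cap and the x axis of bottle, either way round above 0.9 rad), for 0.02 s.
At the end, for the whole second after the job is handed in: Bottle in the stall: within 8 mm of its centre, 5 mm of its floor and 5 degrees of upright. Cap still, held in the fingers, off the bottle, within 17 degrees of level and 30 mm sideways of the bottle's axis, its underside at least 154 mm above the bottle's origin (30 mm above the plug) (horizontal distance between bottle and stall below 0.008 m and z of bottle in the frame of stall below 0.005 m and angle between bottle's own z axis and vertical below 0.09 rad and z of cap in the frame of bottle above 0.154 m and horizontal distance between cap and bottle below 0.03 m and angle between cap's own z axis and vertical below 0.3 rad and contact force between cap and the fingers above 1 N and contact force between cap and bottle below 0.1 N and linear speed of each of cap, bottle below 0.03 m/s); the arm keeps its last pose, push and grip.
It fails at once if a bystander is moved more than 40 mm (distance of any of baren, drier, tint_a, tape_roll, cutter_u, block_fish, lid_spare from where it was at the start of the episode above 0.04 m).
It also fails if it takes over 51 s, if anything falls off the work surface, if the arm or the gripper's body presses on something with over 40 N, if the wrist force passes 120 N, or if a joint passes its speed limit or range.

### The arm

A 6-joint arm with a two-finger parallel gripper is mounted at the origin on a cart in front of the work surface, level with it; the furniture and walls round the work are solid. World frame = base frame: x ahead of the robot, y to its left, z up, the work surface at z = 0. Lengths are in mm, angles in rad, forces in N, time in s.
With the tool pointing down it reaches from about 350 to 975 mm from the base axis. Payload 7.1 kg.
Tool frame: the origin (TCP) lies at the very end of the fingers, on their centre line; the grasp point (between the pads) lies env.hold_point_z behind it (env.hold_point_z is the distance from the TCP to the grasp point, in mm); z points along the fingers, y is the line along which they close (so a half turn about z gives the same grasp; the last joint's range is limited). The gripper opens to 88 mm and grips with 3 to 60 N. Pads are 20 mm wide; open, the fingers measure 115 mm over their backs; the gripper's body (75 mm by 178 mm) begins 61 mm behind the grasp point.
Start: joints at [1.125, 0.423, 1.63, -0, 1.089, -0.019], TCP at [258.693, 568.931, 222.675] pointing down, gripper open.
Joint ranges: [-3, 3], [-0.9, 2.11], [0.09, 2.58], [-1.31, 4.45], [0.11, 2.69], [-2.54, 2.54]. Speed limits (rad/s): [2.39, 2.39, 3.01, 3.14, 3.14, 3.14].

### API

Orientations are given as a 3x3 rotation matrix whose columns are the frame's x, y, z axes.
In Python, from cell import env, optics gives the robot as it stands.
- The arm moves only by the tool jog_arm, never from a script. Its argument "motion" is a list of rows, each an object of numbers: "dx", "dy", "dz": the shift along the tool's x, y, z in units of 100 mm (1.0 is 100 mm); "twist": the turn about the tool's z in units of 120 degrees (1.0 is 120 degrees); "claw": the opening, from -1 (shut) to 1 (fully open). A call has 1 to 10 rows; each row is the pose to reach, as a shift and turn from the pose commanded when the call began, along the tool's axes at that moment; what a row does not reach only later rows make up. A row lasts 1/10 s, in which the tool goes at most 50 mm and 8.59 degrees, less where a joint would pass 70% of its speed; a pose out of reach is approached as far as the arm can. A call with a number of a shift or a turn outside -1 to 1 is refused whole. A call with a gripper value outside its range is refused whole. The fingers move at their own pace and stop on an object; "grip_force" is the grip in N (left out, the last holds). Time passes only in rows, so rows that repeat a pose let the fingers close. It gives the time, the measured TCP pose, the force, the opening and the grip force at its end, in the units of the state.
- env.read_state(): the state, without advancing time (a new reading comes with each control period).
- optics.capture(name): name is "scene" or "top"; returns a dict with "pixels" (480x640x3 uint8, red, green, blue), "z_map" (480x640 float32, mm along the optical axis (not along the pixel's ray), 0 where there is no reading), "K" (3x3 intrinsics, pixels), "k1" (the pictures are not rectified: a ray, as slopes to the right and down, at radius r is drawn at 1 + k1 r^2 times it, then the intrinsics apply), "pose" (4x4, takes a point from camera to world coordinates). Camera axes: x right, y up, looking along -z (the intrinsics and any distortion apply to the point x, -y, -z); pixel columns grow to the right and rows downward; lengths in mm; the calibration is good to about 2 mm. A picture is of the moment at which its call begins.
- env.close_job(): hands the job in; it is judged then, once.
The state is a dict: "time": time; "qpos": joint angles; "joint_vel": joint speeds; "tau": joint torques, N m; "tool_pos": TCP position; "tool_rot": TCP orientation; "wrist_force": force on the tool from outside, world axes, zero at the start; "wrist_torque": the same for the moment, N m; "finger_gap": finger opening in mm; "grip_force": force on a finger pad.
Only numpy, scipy, OpenCV 4.12 (cv2) and the standard library are available. Lean on these libraries where they do the work, as an engineer would, in place of code of your own. Each camera call takes 0.05 s, during which the arm holds its last target. There are 200 camera calls.

## Working session

There is one attempt and no reset: what is moved stays moved. The work goes in short steps, Python scripts to look and compute and a tool call to move; the robot and the scene stay as the last step left them, time stands still between calls to the robot, and variables do not carry over. Pictures are saved under pics/ and viewed, at most 10 in all, crops included, and the job is handed in when it is done.

Besides the shell and the picture viewer there is one more tool, called as name(argument=value, ...) on one line, values as JSON. jog_arm: Moves the arm, as the interface text tells. Shifts and turns lie within -1 to 1; 1 stands for 100 mm of shift or 120 degrees of turn. Its arguments: {"type":"object","properties":{"motion":{"type":"array"},"grip_force":{"type":"number"}},"required":["motion"]}

```bash
mkdir -p pics; cat > h.py <<'E'
import numpy as np,cv2
from cell import env,optics
def cap(name,f):
    d=optics.capture(name); np.savez('pics/'+f+'.npz',**{k:np.asarray(v) for k,v in d.items()})
    cv2.imwrite('pics/'+f+'.png',cv2.cvtColor(d['pixels'],cv2.COLOR_RGB2BGR)); return d
def world(d):
    K=d['K'];v,u=np.mgrid[0:480,0:640].astype(np.float32)
    p=cv2.undistortPoints(np.stack([u.ravel(),v.ravel()],1)[:,None].astype(np.float64),K,np.array([float(d['k1']),0,0,0]))[:,0]
    z=d['z_map'].ravel(); c=np.stack([p[:,0]*z,-p[:,1]*z,-z,np.ones_like(z)],0)
    return (d['pose']@c)[:3].T.reshape(480,640,3)
E
python3 - <<'E'
from h import *
for n in('scene','top'):
    d=cap(n,n+'0'); print(n,d['pose'].round(3),d['k1'],d['K'][0])
print(env.hold_point_z, env.read_state())
E
```

```text
scene [[ 8.06000e-01  3.62000e-01 -4.68000e-01  3.88090e+01]
 [-5.92000e-01  4.83000e-01 -6.45000e-01 -6.73873e+02]
 [-7.00000e-03  7.97000e-01  6.03000e-01  7.75395e+02]
 [ 0.00000e+00  0.00000e+00  0.00000e+00  1.00000e+00]] -0.038663608686879604 [460.28164586   0.         326.14663409]
top [[ 2.800000e-02  9.990000e-01 -4.400000e-02  5.214970e+02]
 [-1.000000e+00  2.700000e-02 -1.300000e-02  6.147400e+01]
 [-1.200000e-02  4.500000e-02  9.990000e-01  1.305534e+03]
 [ 0.000000e+00  0.000000e+00  0.000000e+00  1.000000e+00]] -0.044141569779224794 [450.6901041    0.         318.99300449]
18.700000000000003 {'time': 0.1, 'qpos': array([ 1.12500655e+00,  4.23801705e-01,  1.63059798e+00, -6.69052813e-06,
        1.08861818e+00, -1.89903694e-02]), 'joint_vel': array([ 0.00072447, -0.0007805 , -0.00134064,  0.00080578,  0.00163476,
        0.00123776]), 'tau': array([-3.97068652e-04, -5.45613992e+01, -2.74324626e+01,  6.45393273e-02,
        1.87251315e-02, -1.03161383e-05]), 'tool_pos': array([258.47914063, 568.49016573, 221.96228798]), 'tool_rot': array([[-9.10296607e-01,  4.13956177e-01, -6.09158169e-04],
       [ 4.13956625e-01,  9.10295695e-01, -1.28847633e-03],
       [ 2.11413212e-05, -1.42506069e-03, -9.99998984e-01]]), 'wrist_force': array([ 1.14850533, -0.81260114,  0.65186525]), 'wrist_torque': array([-0.00628236,  0.03875439, -0.01334319]), 'grip_force': 0.0, 'finger_gap': 88.02031042724334}
```

View pics/scene0.png

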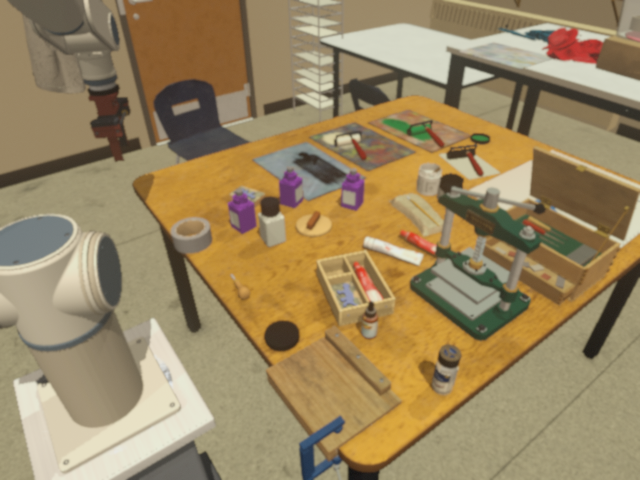

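View pics/top0.png

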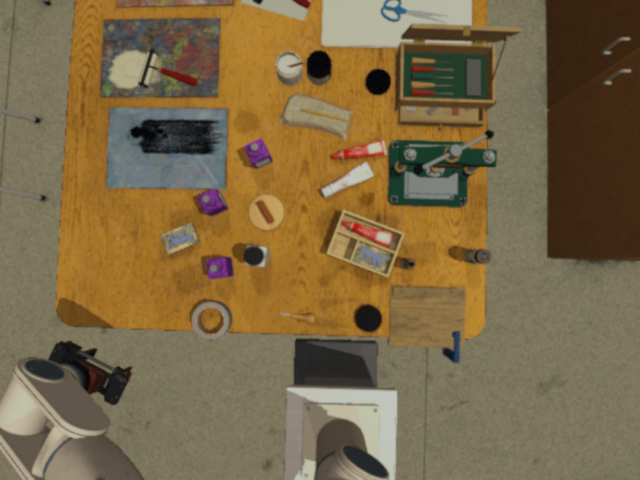

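The scene view shows the white square bottle with a black cap at scene (271,222) / top (256,256). The purple look-alikes are at scene (242,212), (291,188), (352,190). Only the white one fits the description. The caddy's empty stall looks to be the near-left compartment, at top (343,247). I'll confirm both in one enlarged crop and measure.

```bash
python3 - <<'E'
from h import *
im=cv2.imread('pics/top0.png'); sc=cv2.imread('pics/scene0.png')
a=cv2.resize(im[200:290,200:420],(800,327),interpolation=cv2.INTER_CUBIC)
b=cv2.resize(sc[180:340,235:405],(287,270),interpolation=cv2.INTER_CUBIC)
b2=cv2.resize(sc[245:325,310:405],(320,270),interpolation=cv2.INTER_CUBIC)
o=np.zeros((600,800,3),np.uint8);o[:327]=a;o[328:598,:287]=b;o[328:598,300:620]=b2
cv2.imwrite('pics/crop1.png',o)
for n,win in(('top',(225,285,230,285)),('scene',(190,255,250,300))):
    d=dict(np.load(f'pics/{n}0.npz'));W=world(d)
    r0,r1,c0,c1=win;P=W[r0:r1,c0:c1].reshape(-1,3)
    print(n,'table z',np.median(W[295:305,280:290].reshape(-1,3),0) if n=='top' else np.median(W[270:275,280:290].reshape(-1,3),0))
    C=P[(P[:,2]>118)&(P[:,2]<140)];print('cap',len(C),C.mean(0),C.min(0),C.max(0))
    S=P[(P[:,2]>70)&(P[:,2]<95)];print('shoulder',len(S),S.mean(0),cv2.minAreaRect(S[:,:2].astype(np.float32)))
    w=(200,290,310,410) if n=='top' else (245,330,305,400)
    P=W[w[0]:w[1],w[2]:w[3]].reshape(-1,3)
    S=P[(P[:,2]>43)&(P[:,2]<53)&(P[:,0]>300)];
    print('rim',len(S),cv2.minAreaRect(S[:,:2].astype(np.float32)),np.median(S[:,2]))
    np.save(f'pics/rim_{n}.npy',S)
d=dict(np.load('pics/top0.npz'));W=world(d)
print(W[205:280:3,322:412:3,2].round().astype(int))
E
```

```text
top table z [4.01999767e+02 1.73008224e+02 2.01329549e-01]
cap 291 [524.99789131 247.84141246 128.92814321] [501.04466571 223.99317046 121.12146849] [548.65522408 271.92601008 135.59599455]
shoulder 127 [525.37078968 236.42325308  83.24411793] ((525.0055541992188, 247.3990478515625), (54.93885803222656, 55.86937713623047), 84.47032165527344)
rim 645 ((568.4088134765625, -49.873016357421875), (207.64852905273438, 221.41162109375), 12.993097305297852) 48.168122544726884
scene table z [475.05938321 107.67188254   0.87124082]
cap 217 [519.82570593 240.43247783 127.2528644 ] [497.38542479 218.17220299 118.1437774 ] [548.33442163 270.71500182 133.10954569]
shoulder 263 [513.26839104 242.1522615   81.64988699] ((519.369140625, 280.1570739746094), (54.2276611328125, 131.0142822265625), 1.1569198369979858)
rim 924 ((558.3141479492188, -81.79544067382812), (248.00047302246094, 133.8805694580078), 70.5019760131836) 47.64198292022678
[[   2   -2    2    1    3    6    0    0    0   -2    1    4    2    3
     1    1   -2    0    0    3    1    0    4    2   24   24   21   26
    27   25]
 [  -3 
[... 3061 characters left out ...]
 27   27   30   30   28   22   17   48    0   -1   10   56
    74   94]
 [  -3   -3    7    2    5    2    4    2   -5    1   -2   -3   -3    2
    47   47    0   27   29   30   26   27   36   -2    0   -1   -1   36
    60   77]
 [  -1    5   -4    1    6    3    4    0   -1    7    3    2    1    1
     0    2    4   48   52   31   23   26   50    0    2    0    0    0
    -1   -2]
 [  -3    0    2    2    2   -1    3   -3   -2    2   -4    1   -1    0
     0    2   -1    0   -2   49   48 1306   48    0    1   -1    0   -1
     0   -2]
 [   2   -2    3   -1    1   -2    5    1   -3    2    5    6   -2   -1
     1    0    2    2    1    2    5    1   -4   -3    0    0   -1   -3
     1   -4]]
```

View pics/crop1.png

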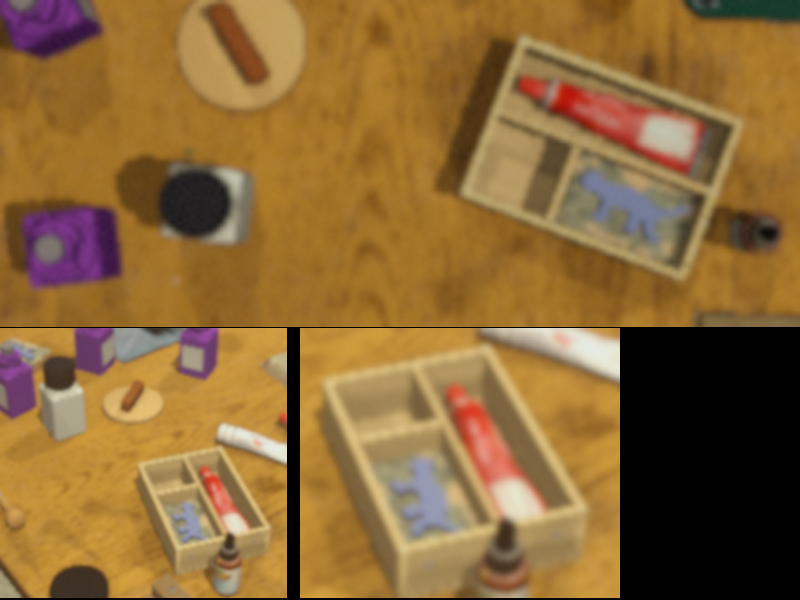

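The crop confirms the white square bottle with the black cap (crop (196,203)). The empty stall is the near-left caddy compartment (crop (515,170)), and the lino block and ink tube fill the other two. I'll grip by the cap, so one grip does the whole job. Next I fit exact poses.

```bash
cat > fit.py <<'E'
from h import *
from scipy.optimize import least_squares
def segd(p,a,b):
    a,b=np.array(a,float),np.array(b,float);t=np.clip(((p-a)@(b-a))/((b-a)@(b-a)),0,1)
    return np.linalg.norm(p-a-t[:,None]*(b-a),axis=1)
SEG=[((-63,-89),(-63,89)),((63,-89),(63,89)),((-63,-89),(63,-89)),((-63,89),(63,89)),((5,-89),(5,89)),((-63,21),(5,21))]
def R(t):return np.array([[np.cos(t),-np.sin(t)],[np.sin(t),np.cos(t)]])
def caddy(P,g):
    f=lambda q:np.min([segd((P-q[:2])@R(q[2]),*s) for s in SEG],axis=0)
    for _ in range(3):
        P=P[f(g)<14];g=least_squares(f,g,loss='soft_l1',f_scale=3).x
    return g,len(P),np.median(f(g))
if __name__=='__main__':
    for n in('top','scene'):
        S=np.load(f'pics/rim_{n}.npy')[:,:2]
        q=caddy(S,np.array([545,-45,np.radians(-20)]))
        g=q[0];print(n,g[:2],np.degrees(g[2]),q[1:],'stall',g[:2]+R(g[2])@[-29,55])
    for n,win in(('top',(225,285,230,285)),('scene',(190,255,250,300))):
        W=world(dict(np.load(f'pics/{n}0.npz')));r=win;P=W[r[0]:r[1],r[2]:r[3]].reshape(-1,3)
        P=P[np.linalg.norm(P[:,:2]-[524,246],axis=1)<50]
        C=P[(P[:,2]>(123))].astype(np.float32);print(n,'cap circle',cv2.minEnclosingCircle(C[:,:2]),np.median(C[:,2]))
        S=P[(P[:,2]>12)&(P[:,2]<86)].astype(np.float64)[:,:2]
        def f(q):
            l=np.abs((S-q[:2])@R(q[2]));d=l-28;o=np.linalg.norm(np.maximum(d,0),axis=1);return o+np.minimum(d.max(1),0)
        if n=='top': continue
        q=least_squares(f,[523,246,np.radians(-5)],loss='soft_l1',f_scale=2).x;print('side fit',q[:2],np.degrees(q[2]),np.median(abs(f(q))))
E
python3 fit.py
```

```text
top [568.65059793 -50.24708863] -19.52277355356723 (270, np.float64(1.5469202616255338)) stall [559.69782748  11.28215564]
scene [566.09476951 -56.16943024] -19.4840211896754 (422, np.float64(1.4608366768747794)) stall [557.10038542   5.3537447 ]Traceback (most recent call last):
  File "fit.py", line 21, in <module>
    C=P[(P[:,2]>(123))].astype(np.float32);print(n,'cap circle',cv2.minEnclosingCircle(C[:,:2]),np.median(C[:,2]))
                                                                ~~~~~~~~~~~~~~~~~~~~~~^^^^^^^^^
cv2.error: OpenCV(4.12.0) /io/opencv/modules/imgproc/src/shapedescr.cpp:201: error: (-215:Assertion failed) count >= 0 && (depth == CV_32F || depth == CV_32S) in function 'minEnclosingCircle'
```

jog_arm(motion=[{"dx": 0, "dy": 0, "dz": 0, "twist": 0.547, "claw": 1}, {"dx": 0, "dy": 0, "dz": 0, "twist": 0.547, "claw": 1}, {"dx": 0, "dy": 0, "dz": 0, "twist": 0.547, "claw": 1}, {"dx": 0, "dy": 0, "dz": 0, "twist": 0.547, "claw": 1}, {"dx": 0, "dy": 0, "dz": 0, "twist": 0.547, "claw": 1}, {"dx": 0, "dy": 0, "dz": 0, "twist": 0.547, "claw": 1}, {"dx": 0, "dy": 0, "dz": 0, "twist": 0.547, "claw": 1}, {"dx": 0, "dy": 0, "dz": 0, "twist": 0.547, "claw": 1}, {"dx": 0, "dy": 0, "dz": 0, "twist": 0.547, "claw": 1}, {"dx": 0, "dy": 0, "dz": 0, "twist": 0.547, "claw": 1}], grip_force=40)

```text
time: 1.1
tool_pos: [258.6, 568.7, 222.4]
tool_rot: [[-0.001, 1.0, -0.0], [1.0, 0.001, -0.001], [-0.001, -0.0, -1.0]]
wrist_force: [-0.1, 0.2, -0.7]
finger_gap: 88.0
grip_force: 0.0
```

```bash
sed -i 's/cv2.minEnclosingCircle(C\[:,:2\])/cv2.minEnclosingCircle(np.ascontiguousarray(C[:,:2])),C[:,:2].mean(0)/' fit.py; python3 fit.py
python3 - <<'E'
from h import *
d=optics.capture('top');W=world(d)
# gripper in view: highest-z-near-tool points
P=W.reshape(-1,3);m=(np.linalg.norm(P[:,:2]-[258.6,568.7],axis=1)<110)&(P[:,2]>215)
for a,b in((215,250),(250,300),(300,330),(330,400)):
    Q=P[m&(P[:,2]>a)&(P[:,2]<b)]
    if len(Q):print(a,b,len(Q),Q[:,:2].min(0),Q[:,:2].max(0),Q.mean(0))
E
```

```text
top [568.65059793 -50.24708863] -19.52277355356723 (270, np.float64(1.5469202616255338)) stall [559.69782748  11.28215564]
scene [566.09476951 -56.16943024] -19.4840211896754 (422, np.float64(1.4608366768747794)) stall [557.10038542   5.3537447 ]
top cap circle ((525.122802734375, 248.20689392089844), 24.80716896057129) [525.1079  247.84267] 128.95908
scene cap circle ((522.6985473632812, 246.087646484375), 27.243654251098633) [520.9438  242.23428] 129.09192
side fit [524.06471152 247.26717322] -4.755307764073018 1.091265941325469
215 250 68 [207.27340794 556.63501253] [315.35178735 580.59253975] [259.05272217 563.23978572 235.00014459]
250 300 70 [207.44165867 556.11021402] [316.34618343 581.17662789] [231.58091942 562.49703518 267.44423103]
300 330 479 [179.30274193 534.41193109] [348.87671597 589.70238402] [261.82879019 544.58367362 320.96776197]
330 400 1104 [181.59737153 531.89261589] [351.04395318 603.78073494] [296.60673391 560.67231479 348.79113642]
```

jog_arm(motion=[{"dx": -0.4, "dy": 0.4, "dz": 0, "claw": 1}, {"dx": -0.8, "dy": 0.65, "dz": 0, "claw": 1}, {"dx": -1, "dy": 0.9, "dz": 0, "claw": 1}, {"dx": -1, "dy": 1, "dz": 0, "claw": 1}, {"dx": -1, "dy": 1, "dz": 0, "claw": 1}])

```text
$.motion[0]: bad value
```

jog_arm(motion=[{"dx": -0.4, "dy": 0.3, "dz": 0, "claw": 1}, {"dx": -0.8, "dy": 0.6, "dz": 0, "claw": 1}, {"dx": -1, "dy": 0.9, "dz": 0, "claw": 1}, {"dx": -1, "dy": 1, "dz": 0, "claw": 1}, {"dx": -1, "dy": 1, "dz": 0, "claw": 1}])

```text
$.motion[0]: bad value
```

jog_arm(motion=[{"dx": -0.3, "dy": 0.25, "dz": 0, "twist": 0, "claw": 1}, {"dx": -0.6, "dy": 0.5, "dz": 0, "twist": 0, "claw": 1}, {"dx": -0.9, "dy": 0.75, "dz": 0, "twist": 0, "claw": 1}, {"dx": -1, "dy": 1, "dz": 0, "twist": 0, "claw": 1}, {"dx": -1, "dy": 1, "dz": 0, "twist": 0, "claw": 1}])

```text
time: 1.65
tool_pos: [361.0, 467.4, 222.9]
tool_rot: [[0.003, 1.0, 0.001], [1.0, -0.003, 0.0], [0.0, 0.001, -1.0]]
wrist_force: [0.1, 0.4, 0.5]
finger_gap: 88.0
grip_force: 0.0
```

jog_arm(motion=[{"dx": -0.3, "dy": 0.25, "dz": 0, "twist": 0, "claw": 1}, {"dx": -0.6, "dy": 0.5, "dz": 0, "twist": 0, "claw": 1}, {"dx": -0.9, "dy": 0.75, "dz": 0, "twist": 0, "claw": 1}, {"dx": -1, "dy": 1, "dz": 0, "twist": 0, "claw": 1}, {"dx": -1, "dy": 1, "dz": 0, "twist": 0, "claw": 1}])

```text
time: 2.15
tool_pos: [460.3, 368.0, 222.8]
tool_rot: [[0.003, 1.0, 0.001], [1.0, -0.003, 0.001], [0.001, 0.001, -1.0]]
wrist_force: [0.3, 1.2, 0.1]
finger_gap: 87.9
grip_force: 0.0
```

jog_arm(motion=[{"dx": -0.3, "dy": 0.25, "dz": 0, "twist": 0, "claw": 1}, {"dx": -0.6, "dy": 0.5, "dz": 0, "twist": 0, "claw": 1}, {"dx": -0.9, "dy": 0.6, "dz": 0, "twist": 0, "claw": 1}, {"dx": -1, "dy": 0.66, "dz": 0, "twist": 0, "claw": 1}, {"dx": -1, "dy": 0.66, "dz": 0, "twist": 0, "claw": 1}, {"dx": -1, "dy": 0.66, "dz": 0, "twist": 0, "claw": 1}])

```text
time: 2.75
tool_pos: [523.6, 269.8, 222.7]
tool_rot: [[0.001, 1.0, -0.0], [1.0, -0.001, 0.001], [0.001, -0.0, -1.0]]
wrist_force: [-0.0, 0.7, 0.1]
finger_gap: 87.6
grip_force: 0.0
```

jog_arm(motion=[{"dx": -0.22, "dy": 0.01, "dz": 0.1, "twist": 0, "claw": 1}, {"dx": -0.22, "dy": 0.01, "dz": 0.3, "twist": 0, "claw": 1}, {"dx": -0.22, "dy": 0.01, "dz": 0.6, "twist": 0, "claw": 1}, {"dx": -0.22, "dy": 0.01, "dz": 0.8, "twist": 0, "claw": 1}, {"dx": -0.22, "dy": 0.01, "dz": 0.8, "twist": 0, "claw": 1}, {"dx": -0.22, "dy": 0.01, "dz": 0.8, "twist": 0, "claw": 1}])

```text
time: 3.35
tool_pos: [524.8, 247.8, 142.9]
tool_rot: [[0.0, 1.0, -0.0], [1.0, -0.0, 0.0], [0.0, -0.0, -1.0]]
wrist_force: [0.7, 0.1, 1.3]
finger_gap: 87.7
grip_force: 0.0
```

jog_arm(motion=[{"dx": 0, "dy": 0, "dz": 0.2, "twist": 0, "claw": 1}, {"dx": 0, "dy": 0, "dz": 0.4, "twist": 0, "claw": 1}, {"dx": 0, "dy": 0, "dz": 0.455, "twist": 0, "claw": 1}, {"dx": 0, "dy": 0, "dz": 0.455, "twist": 0, "claw": 1}, {"dx": 0, "dy": 0, "dz": 0.455, "twist": 0, "claw": 1}])

```text
time: 3.85
tool_pos: [525.9, 247.1, 98.4]
tool_rot: [[0.001, 1.0, 0.002], [1.0, -0.001, 0.001], [0.001, 0.002, -1.0]]
wrist_force: [0.4, -0.6, 0.2]
finger_gap: 87.8
grip_force: 0.0
```

jog_arm(motion=[{"dx": 0, "dy": 0, "dz": 0, "twist": 0, "claw": -1}, {"dx": 0, "dy": 0, "dz": 0, "twist": 0, "claw": -1}, {"dx": 0, "dy": 0, "dz": 0, "twist": 0, "claw": -1}, {"dx": 0, "dy": 0, "dz": 0, "twist": 0, "claw": -1}, {"dx": 0, "dy": 0, "dz": 0, "twist": 0, "claw": -1}, {"dx": 0, "dy": 0, "dz": 0, "twist": 0, "claw": -1}, {"dx": 0, "dy": 0, "dz": 0, "twist": 0, "claw": -1}, {"dx": 0, "dy": 0, "dz": 0, "twist": 0, "claw": -1}], grip_force=45)

```text
time: 4.65
tool_pos: [525.0, 246.5, 97.2]
tool_rot: [[0.002, 1.0, -0.0], [1.0, -0.002, -0.0], [-0.0, -0.0, -1.0]]
wrist_force: [-2.0, 0.9, 2.7]
finger_gap: 49.0
grip_force: 45.0
```

jog_arm(motion=[{"dx": 0, "dy": 0, "dz": -0.1, "twist": 0, "claw": -1}, {"dx": 0, "dy": 0, "dz": -0.3, "twist": 0, "claw": -1}, {"dx": 0, "dy": 0, "dz": -0.5, "twist": 0, "claw": -1}, {"dx": 0, "dy": 0, "dz": -0.7, "twist": 0.04, "claw": -1}, {"dx": 0, "dy": 0, "dz": -0.9, "twist": 0.08, "claw": -1}, {"dx": 0, "dy": 0, "dz": -0.9, "twist": 0.12, "claw": -1}, {"dx": 0, "dy": 0, "dz": -0.9, "twist": 0.12, "claw": -1}])

```text
time: 5.35
tool_pos: [525.4, 246.5, 188.0]
tool_rot: [[0.251, 0.968, 0.001], [0.968, -0.251, 0.0], [0.001, 0.001, -1.0]]
wrist_force: [-1.1, 0.1, -3.8]
finger_gap: 49.0
grip_force: 45.0
```

```bash
python3 - <<'E'
from h import *
s=env.read_state();print(s['tool_pos'],s['tool_rot'],s['wrist_force'],s['wrist_torque'],s['finger_gap'])
cap('top','t1');cap('scene','s1')
im=cv2.imread('pics/s1.png');cv2.imwrite('pics/s1c.png',cv2.resize(im[90:290,170:410],(720,600)))
E
```

```text
[525.35318978 246.52938322 188.03285581] [[ 2.51003801e-01  9.67985486e-01  1.09151945e-03]
 [ 9.67985851e-01 -2.51004387e-01  4.35940794e-04]
 [ 6.95960530e-04  9.47152583e-04 -9.99999309e-01]] [-1.07969719  0.13907622 -3.79375897] [-0.05622793  0.06366628 -0.01483579] 48.96214563790979
```

View pics/s1c.png

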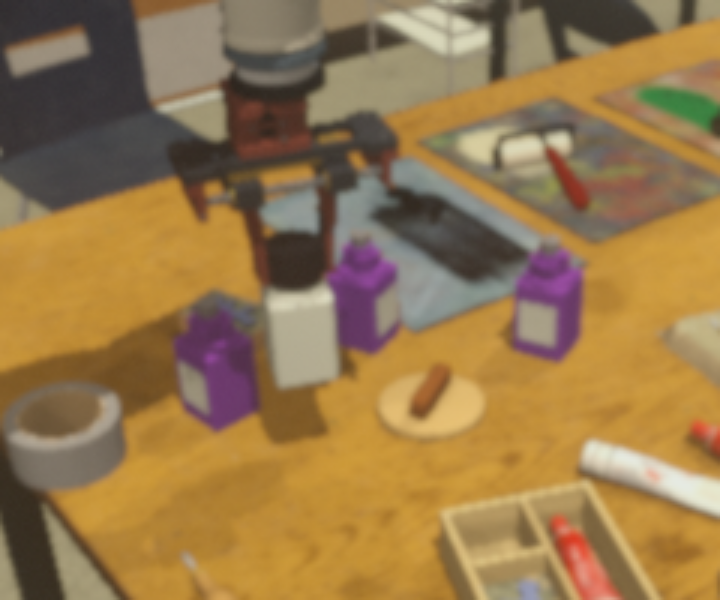

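Bottle is held upright by the cap (crop (300,330)). Moving above the stall.

jog_arm(motion=[{"dx": -0.2, "dy": 0.1, "dz": 0, "twist": 0, "claw": -1}, {"dx": -0.5, "dy": 0.2, "dz": 0, "twist": 0, "claw": -1}, {"dx": -0.8, "dy": 0.35, "dz": 0, "twist": 0, "claw": -1}, {"dx": -1, "dy": 0.45, "dz": 0, "twist": 0, "claw": -1}, {"dx": -1, "dy": 0.45, "dz": 0, "twist": 0, "claw": -1}])

```text
time: 5.95
tool_pos: [543.6, 135.9, 186.5]
tool_rot: [[0.251, 0.968, -0.002], [0.968, -0.251, -0.001], [-0.001, -0.001, -1.0]]
wrist_force: [-0.1, 0.2, -3.3]
finger_gap: 49.1
grip_force: 45.0
```

jog_arm(motion=[{"dx": -0.3, "dy": 0.1, "dz": 0, "twist": 0, "claw": -1}, {"dx": -0.7, "dy": 0.25, "dz": 0, "twist": 0, "claw": -1}, {"dx": -0.9, "dy": 0.35, "dz": 0, "twist": 0, "claw": -1}, {"dx": -1, "dy": 0.42, "dz": 0, "twist": 0, "claw": -1}, {"dx": -1, "dy": 0.42, "dz": 0, "twist": 0, "claw": -1}])

```text
time: 6.45
tool_pos: [559.8, 30.6, 186.9]
tool_rot: [[0.251, 0.968, -0.0], [0.968, -0.251, 0.0], [0.0, -0.0, -1.0]]
wrist_force: [-0.1, 0.3, -4.0]
finger_gap: 49.5
grip_force: 45.0
```

jog_arm(motion=[{"dx": -0.1, "dy": 0.02, "dz": 0, "twist": 0, "claw": -1}, {"dx": -0.2, "dy": 0.05, "dz": 0.1, "twist": 0, "claw": -1}, {"dx": -0.2, "dy": 0.05, "dz": 0.2, "twist": 0, "claw": -1}, {"dx": -0.2, "dy": 0.05, "dz": 0.2, "twist": 0, "claw": -1}, {"dx": -0.2, "dy": 0.05, "dz": 0.2, "twist": 0, "claw": -1}, {"dx": -0.2, "dy": 0.05, "dz": 0.2, "twist": 0, "claw": -1}])

```text
time: 7.05
tool_pos: [559.3, 10.8, 167.2]
tool_rot: [[0.25, 0.968, 0.0], [0.968, -0.25, 0.0], [0.0, -0.0, -1.0]]
wrist_force: [-0.8, -0.0, -4.0]
finger_gap: 49.5
grip_force: 45.0
```

```bash
python3 - <<'E'
from h import *
from fit import R
from scipy.optimize import least_squares
s=env.read_state();print(s['tool_pos'],s['tool_rot'][:,1],s['wrist_force'],s['qpos'])
T=s['tool_pos'];z0=T[2]-97.2;print('bottom',z0)
cap('top','t2');cap('scene','s2')
im=cv2.imread('pics/s2.png');cv2.imwrite('pics/s2c.png',cv2.resize(im[160:340,280:440],(533,600)))
for n in('top','scene'):
    W=world(dict(np.load(f'pics/{n[0]}2.npz')));P=W.reshape(-1,3)
    P=P[np.linalg.norm(P[:,:2]-T[:2],axis=1)<48]
    S=P[(P[:,2]>max(z0+6,53))&(P[:,2]<z0+86)]
    S=S[:,:2]
    def f(q):
        l=np.abs((S-q[:2])@R(q[2]));d=l-28;return np.linalg.norm(np.maximum(d,0),axis=1)+np.minimum(d.max(1),0)
    q=least_squares(f,[*T[:2],np.radians(-19)],loss='soft_l1',f_scale=2).x;print(n,len(S),q[:2],np.degrees(q[2]),np.median(abs(f(q))))
E
```

```text
[559.2743911   10.8113966  167.18846934] [ 9.68281659e-01 -2.49861218e-01 -4.45030716e-07] [-0.81121887 -0.02242249 -4.04749966] [-1.98776760e-03  3.99825424e-01  1.81833202e+00  9.34522605e-05
  9.23416595e-01  2.50492796e-01]
bottom 69.98846934225641
top 0 [559.2743911  10.8113966] -19.0 nan
scene 796 [560.35742857  13.2881107 ] -20.313960663687634 0.8988987942470832
  return _methods._mean(a, axis=axis, dtype=dtype,
  ret = ret.dtype.type(ret / rcount)
```

View pics/s2c.png

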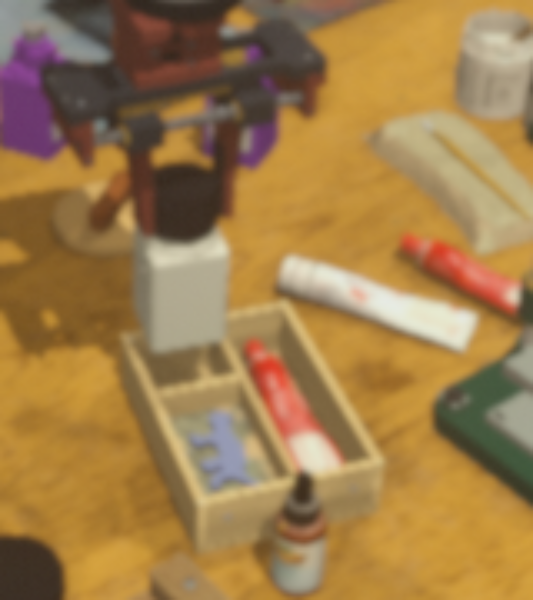

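```bash
python3 - <<'E'
from fit import *
for n in('top','scene'):
    S=np.load(f'pics/rim_{n}.npy')
    for lo,hi in((43,53),(46.5,53),(48,54)):
        q=caddy(S[(S[:,2]>lo)&(S[:,2]<hi)][:,:2],np.array([568,-52,np.radians(-19.5)]));g=q[0]
        print(n,lo,g[:2],np.degrees(g[2]),q[1:],'stall',g[:2]+R(g[2])@[-29,55])
# local stall fit in top: rim pts within 60mm of stall
for n in('top','scene'):
    S=np.load(f'pics/rim_{n}.npy');S=S[S[:,2]>46];S=S[np.linalg.norm(S[:,:2]-[559,10],axis=1)<50][:,:2]
    l=(S-[559.5,11])@R(np.radians(-19.5))
    for nm,m,c in(('x-',(abs(l[:,1])<27)&(l[:,0]<-25),0),('x+',(abs(l[:,1])<27)&(l[:,0]>25),0),('y-',(abs(l[:,0])<27)&(l[:,1]<-25),1),('y+',(abs(l[:,0])<27)&(l[:,1]>25),1)):
        print(n,nm,m.sum(),np.median(l[m,c]).round(1),l[m,c].std().round(1))
E
```

```text
top 43 [568.81866368 -50.21279863] -19.40899176710362 (634, np.float64(1.5609124584946805)) stall [559.74372208  11.29854533]
top 46.5 [568.87415449 -50.10309183] -19.444155073397063 (465, np.float64(1.4561467045422773)) stall [559.83696506  11.41380997]
top 48 [568.84599626 -50.04803889] -19.341429881646345 (326, np.float64(1.408258065599401)) stall [559.6985282   11.45256134]
scene 43 [566.20788939 -56.20815633] -19.411140963786767 (872, np.float64(1.5809670836091436)) stall [557.13525513   5.30352799]
scene 46.5 [566.7282282  -55.86728865] -19.37980862819523 (621, np.float64(1.494656668558605)) stall [557.62195747   5.63942508]
scene 48 [566.68219536 -56.16415363] -19.462359111475042 (374, np.float64(1.3812710894333557)) stall [557.66455156   5.35561636]
top x- 32 -33.8 1.7
top x+ 32 33.9 1.8
top y- 28 -33.6 1.7
top y+ 29 34.7 1.6
scene x- 36 -34.0 2.0
scene x+ 38 33.4 2.4
scene y- 47 -39.9 2.1
scene y+ 41 28.2 2.2
```

```bash
python3 - <<'E'
from fit import *
D={n:world(dict(np.load(f'pics/{n}0.npz'))).reshape(-1,3) for n in('top','scene')}
W=world(dict(np.load('pics/top0.npz')))
for nm,px,r,lo,hi in(('lid',(368,318),55,10,22),('tape',(211,320),70,43,54),('baren',(266,212),70,5,14),('drier',(406,263),30,55,110),('cap',(256,256),40,123,135),('shoulderpurple',(218,267),45,75,95),('jar',(475,256),40,98,112)):
    c=W[px[1],px[0],:2]
    for n,P in D.items():
        Q=P[(np.linalg.norm(P[:,:2]-c,axis=1)<r)&(P[:,2]>lo)&(P[:,2]<hi)]
        cc,rr=cv2.minEnclosingCircle(np.ascontiguousarray(Q[:,:2].astype(np.float32)))
        print(nm,n,len(Q),np.round(cc,1),round(rr,1),'mid',((np.percentile(Q,3,0)+np.percentile(Q,97,0))/2).round(1))
T=env.read_state()['tool_pos']
for n in('t2','s2'):
    P=world(dict(np.load(f'pics/{n}.npz'))).reshape(-1,3)
    m=(np.linalg.norm(P[:,:2]-T[:2],axis=1)<70)&(P[:,2]>178)&(P[:,2]<230)
    Q=(P[m][:,:2]-T[:2])@env.read_state()['tool_rot'][:2,:2]
    print(n,m.sum(),np.percentile(Q,[1,50,99],axis=0).round(1).tolist())
E
```

```text
lid top 546 [358.2 -67.6] 38.6 mid [357.  -66.3  16.2]
lid scene 808 [354.1 -73.3] 39.7 mid [353.  -74.2  15.9]
tape top 542 [342.5 375.3] 53.9 mid [342.9 374.7  48. ]
tape scene 432 [338.9 371.8] 56.0 mid [337.1 370.2  47.2]
baren top 762 [650.6 229.5] 69.6 mid [652.5 231.3   9.6]
baren scene 478 [648.3 228.9] 53.5 mid [648.4 226.9   9.7]
drier top 110 [ 514.5 -172.8] 16.5 mid [ 514.7 -171.3   77.5]
drier scene 214 [ 512.4 -179.1] 17.3 mid [ 510.6 -179.8   78.4]
cap top 286 [525.1 248.2] 24.8 mid [524.9 248.1 129. ]
cap scene 182 [522.7 246.1] 27.2 mid [522.  244.2 127.6]
shoulderpurple top 244 [488.7 353. ] 37.4 mid [489.8 351.4  84.6]
shoulderpurple scene 212 [485.3 346.2] 36.7 mid [485.5 342.1  84.9]
jar top 155 [ 542.1 -362.7] 19.1 mid [ 541.7 -362.3  104.9]
jar scene 312 [ 537.7 -365.9] 21.3 mid [ 537.5 -365.8  103.4]Traceback (most recent call last):
  File "<stdin>", line 15, in <module>
    return _quantile_unchecked(
        a, q, axis, out, overwrite_input, method, keepdims, weights)
    return _ureduce(a,
                    func=_quantile_ureduce_func,
    ...<5 lines>...
                    overwrite_input=overwrite_input,
                    method=method)
    r = func(a, **kwargs)
    result = _quantile(arr,
                       quantiles=q,
    ...<2 lines>...
                       out=out,
                       weights=wgt)
    slices_having_nans = np.isnan(arr[-1, ...])
                                  ~~~^^^^^^^^^
IndexError: index -1 is out of bounds for axis 0 with size 0
```

jog_arm(motion=[{"dx": -0.015, "dy": 0.004, "dz": 0.1, "twist": 0, "claw": -1}, {"dx": -0.015, "dy": 0.004, "dz": 0.18, "twist": 0, "claw": -1}, {"dx": -0.015, "dy": 0.004, "dz": 0.18, "twist": 0, "claw": -1}, {"dx": -0.015, "dy": 0.004, "dz": 0.18, "twist": 0, "claw": -1}])

```text
time: 7.55
tool_pos: [558.8, 8.9, 148.6]
tool_rot: [[0.25, 0.968, -0.001], [0.968, -0.25, -0.0], [-0.0, -0.001, -1.0]]
wrist_force: [-0.2, -0.8, -4.6]
finger_gap: 48.9
grip_force: 45.0
```

```bash
python3 - <<'E'
from h import *
d=cap('scene','s3')
im=cv2.imread('pics/s3.png');cv2.imwrite('pics/s3c.png',cv2.resize(im[220:310,310:400],(600,600),interpolation=cv2.INTER_CUBIC))
print(env.read_state()['tool_pos'])
E
```

```text
[559.14766942   8.90798726 148.97467887]
```

View pics/s3c.png

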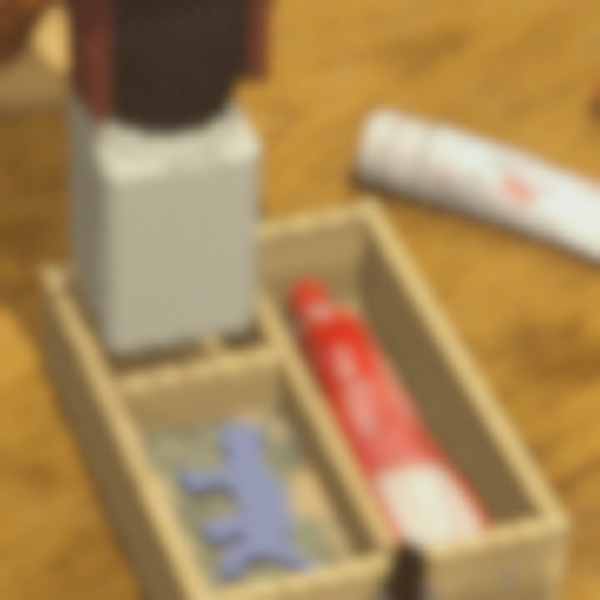

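```bash
python3 - <<'E'
from fit import *
d=dict(np.load('pics/s3.npz'));M=np.linalg.inv(d['pose'])
def pr(p):
    c=M@np.append(p,1);v=np.array([[c[0],-c[1],-c[2]]]);return cv2.projectPoints(v,np.zeros(3),np.zeros(3),d['K'],np.array([float(d['k1']),0,0,0]))[0][0,0]
im=cv2.imread('pics/s3.png')[220:310,310:400];k=800/90*.75
o=cv2.resize(im,(600,600),interpolation=cv2.INTER_CUBIC);px=lambda p:(int((pr(p)[0]-310+.5)*600/90),int((pr(p)[1]-220+.5)*600/90))
t=np.radians(-19.42);c=np.array([566.6,-56.0])
w=lambda x,y,z:np.append(c+R(t)@[x,y],z)
for X in((-66,-92,66,92),(-60,24,2,86),(-60,-86,2,18),(8,-86,60,86)):
    q=[px(w(a,b,48)) for a,b in((X[0],X[1]),(X[2],X[1]),(X[2],X[3]),(X[0],X[3]))]
    cv2.polylines(o,[np.array(q)],True,(0,255,0),1)
zb=148.8-97.2
q=[px(w(-29+a,55+b,zb)) for a,b in((-28,-28),(28,-28),(28,28),(-28,28))];print(q)
cv2.polylines(o,[np.array(q)],True,(255,0,255),1)
cv2.imwrite('pics/ov.png',o)
E
```

```text
[(118, 367), (266, 336), (217, 243), (73, 271)]
```

View pics/ov.png

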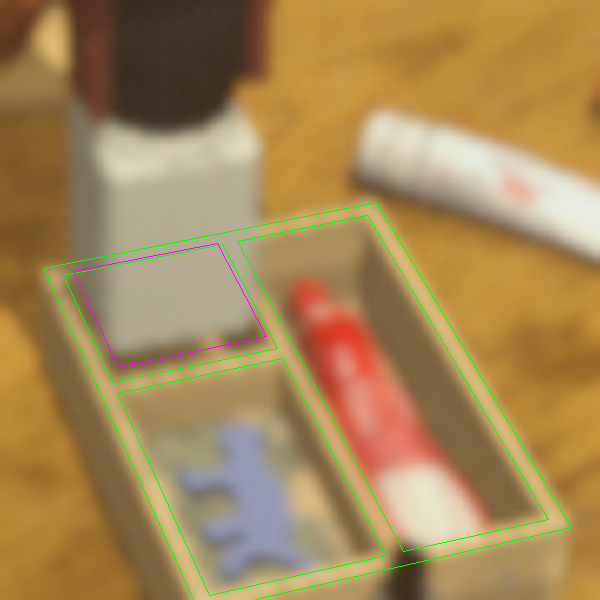

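jog_arm(motion=[{"dx": -0.015, "dy": 0, "dz": 0.0, "twist": 0, "claw": -1}, {"dx": -0.015, "dy": 0, "dz": 0.02, "twist": 0, "claw": -1}, {"dx": -0.015, "dy": 0, "dz": 0.04, "twist": 0, "claw": -1}, {"dx": -0.015, "dy": 0, "dz": 0.06, "twist": 0, "claw": -1}, {"dx": -0.015, "dy": 0, "dz": 0.07, "twist": 0, "claw": -1}, {"dx": -0.015, "dy": 0, "dz": 0.07, "twist": 0, "claw": -1}])

```text
time: 8.2
tool_pos: [559.4, 7.3, 142.8]
tool_rot: [[0.25, 0.968, 0.001], [0.968, -0.25, -0.0], [0.0, 0.001, -1.0]]
wrist_force: [-2.1, -1.4, 3.8]
finger_gap: 49.3
grip_force: 45.0
```

```bash
python3 - <<'E'
from h import *
s=env.read_state();print(s['tool_pos'],s['wrist_force'],s['wrist_torque'])
d=cap('scene','s4');cap('top','t4')
im=cv2.imread('pics/s4.png');cv2.imwrite('pics/s4c.png',cv2.resize(im[220:310,310:400],(600,600),interpolation=cv2.INTER_CUBIC))
E
```

```text
[559.3899985    7.30272344 142.79110871] [-2.10524782 -1.39670172  3.83506297] [-0.26785855  0.26144495  0.00066188]
```

View pics/s4c.png

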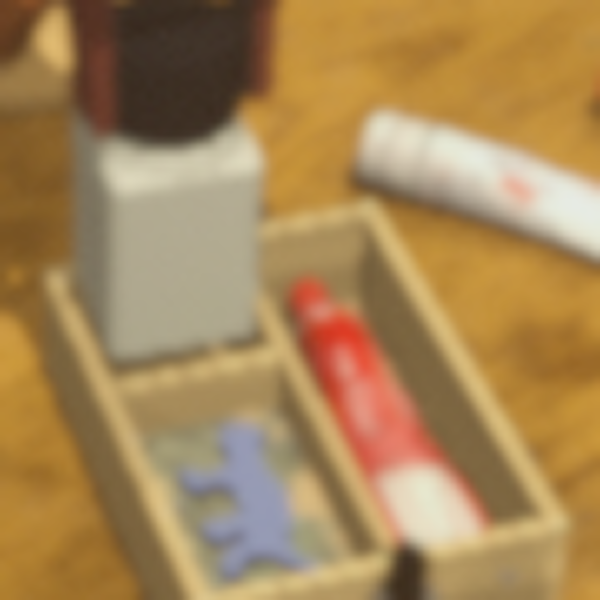

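Contact on a wall: the image shows a wide gap at the cross wall (crop about (190,360)), so the bottle is sitting too far towards caddy +y. I'll lift, shift about 4.5 mm and retry.

jog_arm(motion=[{"dx": 0, "dy": 0, "dz": -0.06, "twist": 0, "claw": -1}, {"dx": -0.045, "dy": -0.004, "dz": -0.06, "twist": 0, "claw": -1}, {"dx": -0.045, "dy": -0.004, "dz": -0.06, "twist": 0, "claw": -1}, {"dx": -0.045, "dy": -0.004, "dz": -0.03, "twist": 0, "claw": -1}, {"dx": -0.045, "dy": -0.004, "dz": -0.01, "twist": 0, "claw": -1}, {"dx": -0.045, "dy": -0.004, "dz": 0.01, "twist": 0, "claw": -1}, {"dx": -0.045, "dy": -0.004, "dz": 0.02, "twist": 0, "claw": -1}, {"dx": -0.045, "dy": -0.004, "dz": 0.02, "twist": 0, "claw": -1}])

```text
time: 9.1
tool_pos: [557.1, 3.3, 139.8]
tool_rot: [[0.25, 0.968, -0.001], [0.968, -0.25, 0.0], [-0.0, -0.001, -1.0]]
wrist_force: [-0.7, 0.0, -3.7]
finger_gap: 49.5
grip_force: 45.0
```

jog_arm(motion=[{"dx": 0, "dy": 0, "dz": 0.04, "twist": 0, "claw": -1}, {"dx": 0, "dy": 0, "dz": 0.08, "twist": 0, "claw": -1}, {"dx": 0, "dy": 0, "dz": 0.12, "twist": 0, "claw": -1}, {"dx": 0, "dy": 0, "dz": 0.15, "twist": 0, "claw": -1}, {"dx": 0, "dy": 0, "dz": 0.15, "twist": 0, "claw": -1}])

```text
time: 9.6
tool_pos: [556.9, 3.2, 124.5]
tool_rot: [[0.25, 0.968, -0.001], [0.968, -0.25, 0.0], [-0.0, -0.001, -1.0]]
wrist_force: [-0.5, 0.4, -4.1]
finger_gap: 49.1
grip_force: 45.0
```

jog_arm(motion=[{"dx": 0, "dy": 0, "dz": 0.04, "twist": 0, "claw": -1}, {"dx": 0, "dy": 0, "dz": 0.08, "twist": 0, "claw": -1}, {"dx": 0, "dy": 0, "dz": 0.12, "twist": 0, "claw": -1}, {"dx": 0, "dy": 0, "dz": 0.16, "twist": 0, "claw": -1}, {"dx": 0, "dy": 0, "dz": 0.19, "twist": 0, "claw": -1}, {"dx": 0, "dy": 0, "dz": 0.21, "twist": 0, "claw": -1}, {"dx": 0, "dy": 0, "dz": 0.22, "twist": 0, "claw": -1}, {"dx": 0, "dy": 0, "dz": 0.22, "twist": 0, "claw": -1}, {"dx": 0, "dy": 0, "dz": 0.22, "twist": 0, "claw": -1}])

```text
time: 10.5
tool_pos: [557.3, 3.2, 103.2]
tool_rot: [[0.25, 0.968, 0.0], [0.968, -0.25, -0.0], [-0.0, 0.0, -1.0]]
wrist_force: [0.5, 0.1, -4.8]
finger_gap: 49.1
grip_force: 45.0
```

jog_arm(motion=[{"dx": 0, "dy": 0, "dz": 0.01, "twist": 0, "claw": -1}, {"dx": 0, "dy": 0, "dz": 0.015, "twist": 0, "claw": -1}, {"dx": 0, "dy": 0, "dz": 0.02, "twist": 0, "claw": -1}, {"dx": 0, "dy": 0, "dz": 0.02, "twist": 0, "claw": -1}, {"dx": 0, "dy": 0, "dz": 0.02, "twist": 0, "claw": -1}])

```text
time: 11.0
tool_pos: [557.6, 3.3, 101.5]
tool_rot: [[0.25, 0.968, 0.001], [0.968, -0.25, 0.0], [0.0, 0.001, -1.0]]
wrist_force: [-0.6, 1.7, -0.4]
finger_gap: 49.0
grip_force: 45.0
```

jog_arm(motion=[{"dx": 0, "dy": 0, "dz": 0.0, "twist": 0, "claw": -1}, {"dx": 0, "dy": 0, "dz": 0.02, "twist": 0, "claw": -1}, {"dx": 0, "dy": 0, "dz": 0.04, "twist": 0, "claw": -1}, {"dx": 0, "dy": 0, "dz": 0.055, "twist": 0, "claw": -1}, {"dx": 0, "dy": 0, "dz": 0.06, "twist": 0, "claw": -1}, {"dx": 0, "dy": 0, "dz": 0.06, "twist": 0, "claw": -1}], grip_force=55)

```text
time: 11.6
tool_pos: [558.0, 3.5, 95.9]
tool_rot: [[0.25, 0.968, 0.001], [0.968, -0.25, 0.0], [0.001, 0.001, -1.0]]
wrist_force: [-1.9, 3.6, 7.7]
finger_gap: 49.0
grip_force: 55.0
```

jog_arm(motion=[{"dx": 0, "dy": 0, "dz": 0, "twist": -0.04, "claw": -1}, {"dx": 0, "dy": 0, "dz": 0, "twist": -0.09, "claw": -1}, {"dx": 0, "dy": 0, "dz": 0, "twist": -0.14, "claw": -1}, {"dx": 0, "dy": 0, "dz": 0, "twist": -0.19, "claw": -1}, {"dx": 0, "dy": 0, "dz": 0, "twist": -0.24, "claw": -1}, {"dx": 0, "dy": 0, "dz": 0, "twist": -0.29, "claw": -1}, {"dx": 0, "dy": 0, "dz": 0, "twist": -0.34, "claw": -1}, {"dx": 0, "dy": 0, "dz": 0, "twist": -0.39, "claw": -1}, {"dx": 0, "dy": 0, "dz": 0, "twist": -0.44, "claw": -1}, {"dx": 0, "dy": 0, "dz": 0, "twist": -0.44, "claw": -1}])

```text
time: 12.6
tool_pos: [559.2, 3.4, 96.4]
tool_rot: [[-0.622, 0.783, 0.004], [0.783, 0.622, 0.0], [-0.002, 0.003, -1.0]]
wrist_force: [0.8, 2.9, 6.6]
finger_gap: 49.3
grip_force: 55.0
```

```bash
python3 -c "
from h import *
s=env.read_state();print(s['tool_pos'],s['wrist_force'],s['wrist_torque'],s['qpos'])"
```

```text
[559.15403195   3.44506099  96.37949523] [0.83278035 2.86459503 6.619922  ] [ 0.4676512  -0.07108855 -0.00853951] [-1.53161706e-02  5.04339842e-01  1.85775391e+00  5.00101347e-04
  7.75608025e-01 -6.87098006e-01]
```

jog_arm(motion=[{"dx": 0, "dy": 0, "dz": 0.005, "twist": -0.05, "claw": -1}, {"dx": 0, "dy": 0, "dz": 0.005, "twist": -0.1, "claw": -1}, {"dx": 0, "dy": 0, "dz": 0.005, "twist": -0.15, "claw": -1}, {"dx": 0, "dy": 0, "dz": 0.005, "twist": -0.2, "claw": -1}, {"dx": 0, "dy": 0, "dz": 0.005, "twist": -0.22, "claw": -1}, {"dx": 0, "dy": 0, "dz": 0.005, "twist": -0.22, "claw": -1}, {"dx": 0, "dy": 0, "dz": 0.005, "twist": -0.22, "claw": -1}])

```text
time: 13.3
tool_pos: [559.7, 3.9, 96.1]
tool_rot: [[-0.904, 0.427, 0.005], [0.427, 0.904, 0.001], [-0.004, 0.003, -1.0]]
wrist_force: [2.7, 4.7, 8.2]
finger_gap: 49.3
grip_force: 55.0
```

```bash
python3 -c "
from h import *
s=env.read_state();print(s['tool_pos'],s['wrist_force'],s['wrist_torque'],s['qpos'])"
```

```text
[559.72445008   3.86512448  96.12248037] [2.66233373 4.73312457 8.19055805] [ 0.91486682 -0.41711295 -0.06735682] [-1.48777680e-02  5.04970878e-01  1.85742756e+00  1.34824951e-03
  7.74076591e-01 -1.14493317e+00]
```

jog_arm(motion=[{"dx": 0, "dy": 0, "dz": -0.03, "twist": 0, "claw": -1}, {"dx": 0, "dy": 0, "dz": -0.06, "twist": 0, "claw": -1}, {"dx": 0, "dy": 0, "dz": -0.08, "twist": 0, "claw": -1}, {"dx": 0, "dy": 0, "dz": -0.08, "twist": 0, "claw": -1}])

```text
time: 13.7
tool_pos: [557.2, 3.1, 102.7]
tool_rot: [[-0.904, 0.427, 0.0], [0.427, 0.904, -0.0], [-0.0, -0.0, -1.0]]
wrist_force: [2.1, 0.4, 1.5]
finger_gap: 49.1
grip_force: 55.0
```

jog_arm(motion=[{"dx": 0, "dy": 0, "dz": -0.02, "twist": 0, "claw": -1}, {"dx": 0, "dy": 0, "dz": -0.04, "twist": 0, "claw": -1}, {"dx": 0, "dy": 0, "dz": -0.04, "twist": 0, "claw": -1}, {"dx": 0, "dy": 0, "dz": -0.04, "twist": 0, "claw": -1}])

```text
time: 14.1
tool_pos: [557.0, 3.1, 106.6]
tool_rot: [[-0.904, 0.427, -0.001], [0.427, 0.904, -0.0], [0.0, -0.0, -1.0]]
wrist_force: [0.6, 0.1, -0.6]
finger_gap: 49.5
grip_force: 55.0
```

jog_arm(motion=[{"dx": 0, "dy": 0, "dz": -0.1, "twist": 0, "claw": -1}, {"dx": 0, "dy": 0, "dz": -0.2, "twist": 0, "claw": -1}, {"dx": 0, "dy": 0, "dz": -0.35, "twist": 0, "claw": -1}, {"dx": 0, "dy": 0, "dz": -0.5, "twist": 0, "claw": -1}, {"dx": 0, "dy": 0, "dz": -0.65, "twist": 0, "claw": -1}, {"dx": 0, "dy": 0, "dz": -0.7, "twist": 0, "claw": -1}, {"dx": 0, "dy": 0, "dz": -0.7, "twist": 0, "claw": -1}, {"dx": 0, "dy": 0, "dz": -0.7, "twist": 0, "claw": -1}, {"dx": 0, "dy": 0, "dz": -0.7, "twist": 0, "claw": -1}, {"dx": 0, "dy": 0, "dz": -0.7, "twist": 0, "claw": -1}])

```text
time: 15.1
tool_pos: [556.8, 3.2, 176.0]
tool_rot: [[-0.904, 0.427, -0.001], [0.427, 0.904, -0.0], [0.001, -0.001, -1.0]]
wrist_force: [0.4, 0.1, 0.9]
finger_gap: 49.0
grip_force: 55.0
```

```bash
python3 - <<'E'
from h import *
d=cap('scene','s5')
im=cv2.imread('pics/s5.png');cv2.imwrite('pics/s5c.png',cv2.resize(im[170:350,280:440],(533,600),interpolation=cv2.INTER_CUBIC))
E
```

```text
(no output)
```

View pics/s5c.png

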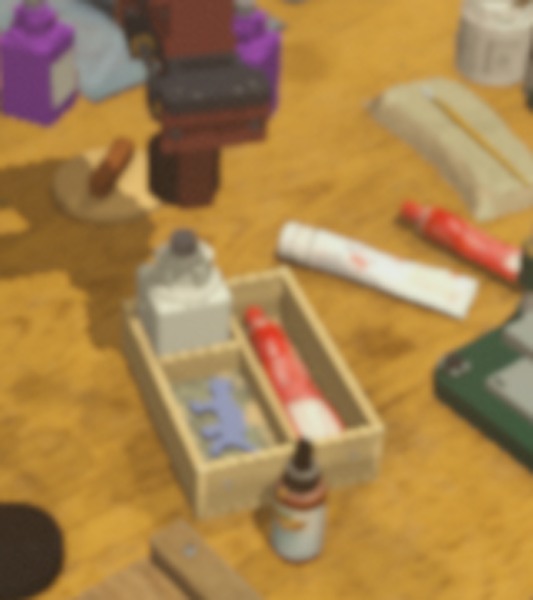

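The bottle is seated in the stall (crop (185,300)) with its plug showing. The cap is held level above it (crop (183,170)). Handing in.

```bash
python3 -c "
from h import *
print(env.close_job())"
```

```text
the job is handed in; nothing more can be done
None
```

I handed the job in at about 15 s of the 51 s allowed, with the bottle seated in the stall and its cap pressed, turned about 79° and lifted off; the gripper holds the cap level about 6 cm above the mouth. I moved no bystanders, and no verdict came back.

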